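Test a relay on the bench tester

TASK

Plug the smaller of the two relays fully home into the socket on top of the relay tester and let go of it. Then, with it seated, pull the spring knob on the tester's front all the way out, hold it out for about a second, and let it return to rest. Leave the relay plugged in and the other things on the bench where they are.

Things in the scene. Friction and masses are not known exactly. Their poses are not given: they have to be found in the camera images.
- relay_case (a point): case centre of the small relay (the smaller of two upright grey relays with black foot), z up. Case 36 (own x) x 28 (own y) x 48 mm tall; below it a block foot 26 (x) x 18 (y) mm, 12 mm tall, on which it stands. This point is 36 mm above the foot's underside, 24 mm below the top. About 80 g
- socket_mouth (a point): centre of the hole in the top of the black socket block on the tester, z up. Hole 28 (own x) x 20 (own y) mm, 14 mm deep; block 56 x 46 x 18 mm. The relay's foot goes in with relay x along socket x, either way round; fully home, the case rests on the block and relay_case is 24 mm above this point. Loose fit: no press force or click
- tester: the relay tester, a fixed grey metal box 170 (own x) x 200 (own y) mm, top 85 mm above the bench; origin: centre of its underside; front panel faces own -x. Socket on top, at y -45 mm; pull knob on the front at y +50 mm; at y -55 mm the front has a short wide flat dial (38 mm across) that does not move
- knob_grip (a point): middle of the grip of the black pull knob that stands out level from the tester's front, 60 mm above the bench; z up, pull it along own -x. Grip: cylinder 24 mm across along x, from 16 mm behind this point to 14 mm ahead (-x), ending in a flange 32 mm across, 6 mm thick. At rest the panel is 22 mm behind this point. Can be pinched from above across own y
- pull_knob (a joint): how far the knob is pulled out, m: 0 at rest, 0.015 at its stop; about 2 N to start, 7.5 N at the stop; the spring brings it back by itself when let go
- big_relay: the bigger relay, same materials: case 56 x 46 mm, 68 mm tall in all; does not fit the socket; leave it (origin: centre of its underside)
- heatsink: finned aluminium heat sink 50 x 60 x 30 mm, a bystander (origin: centre of its underside)
- capacitor: black upright can capacitor, 35 mm across, 48 mm tall, a bystander (origin: centre of its underside)
- spool: metal solder spool, 52 mm across, 44 mm tall, a bystander (origin: centre of its underside)
- spray_can: upright spray can, 56 mm across, 150 mm tall, a bystander (origin: centre of its underside)
- screwdriver: screwdriver lying flat, 170 mm long, a bystander; it lies in front of the tester (origin: middle of its handle-to-tip length on the underside)
Not all that is in view belongs to the job. Leave any blue look-alike of the part that bears relay_case alone.

How it is judged (in metres and radians):
On the way, in this order (a step that is already met when the one before it is completed fails the run):
1. the small relay is fully home in the socket and released (horizontal distance between relay_case and socket_mouth below 0.004 m and z of relay_case in the frame of socket_mouth below 0.0265 m and angle between relay_case's own z axis and vertical below 0.08 rad and angle between the x axis of relay_case and the x axis of socket_mouth, either way round below 0.15 rad and contact force between the fingers and relay below 0.2 N), for 0.2 s.
2. the knob is pulled out and held out with the relay seated (horizontal distance between relay_case and socket_mouth below 0.004 m and z of relay_case in the frame of socket_mouth below 0.0265 m and angle between relay_case's own z axis and vertical below 0.08 rad and angle between the x axis of relay_case and the x axis of socket_mouth, either way round below 0.15 rad and value of joint pull_knob above 0.011 m), for 0.6 s.
At the end, for the whole second after the job is handed in: The small relay is still seated in the socket (case centre within 4 mm of the socket's centre and within 2.5 mm of full depth, upright within 0.08 rad, aligned within 0.15 rad, either way round) and the knob has returned to within 2 mm of rest (horizontal distance between relay_case and socket_mouth below 0.004 m and z of relay_case in the frame of socket_mouth below 0.0265 m and angle between relay_case's own z axis and vertical below 0.08 rad and angle between the x axis of relay_case and the x axis of socket_mouth, either way round below 0.15 rad and value of joint pull_knob below 0.002 m); the robot touches nothing.
It fails at once if the knob is pulled while the relay is not in the socket (value of joint pull_knob above 0.006 m and horizontal distance between relay_case and socket_mouth above 0.008 m).
It fails at once if another thing on the bench is shifted by more than 30 mm (distance of any of big_relay, heatsink, capacitor, spool, spray_can, screwdriver from where it was at the start of the episode above 0.03 m).
It also fails if it takes over 51 s, if anything falls off the work surface, if the arm or the gripper's body presses on something with over 40 N, if the wrist force passes 120 N, or if a joint passes its speed limit or range.

ROBOT

A 6-joint arm with a two-finger parallel gripper is mounted at the origin on the work surface. World frame = base frame: x ahead of the robot, y to its left, z up, the work surface at z = 0. Lengths are in m, angles in degrees, forces in N, time in s.
With the tool pointing down it reaches from about 0.35 to 0.875 m from the base axis. Payload 4.2 kg.
Tool frame: the origin (TCP) lies midway between the tips of the shut fingers; the grasp point (between the pads) lies manip.grip_depth behind it (manip.grip_depth is the distance from the TCP to the grasp point, in m); z points along the fingers, y is the line along which they close (so a half turn about z gives the same grasp; the last joint's range is limited). The gripper opens to 87 mm and grips with 3 to 60 N. Pads are 19 mm wide; open, the fingers measure 117 mm over their backs; the gripper's body (75 mm by 190 mm) begins 51 mm behind the grasp point.
Start: joints at [14.817, 22.042, 0.453, 0, -68.411, -14.817], TCP at [0.625, 0, 0.223] pointing down, gripper open.
Joint ranges: [-179.83, 179.83], [-69.29, 118.12], [-61.27, 80.66], [-181.25, 117.63], [-171.15, -9.14], [-177.46, 177.46]. Speed limits (degrees/s): [159.86, 159.86, 180, 180, 180, 180].

INTERFACE

Orientations are given as a 3x3 rotation matrix whose columns are the frame's x, y, z axes.
In Python, from station import manip gives the robot as it stands.
- The arm moves only by the shell command python3 -m handwheel 'ROWS' [FORCE]. ROWS is JSON, a list of rows, each a list of 7 numbers: the shift along the world's x, y, z in units of 40 mm (1.0 is 40 mm), then the turn, a rotation vector about the world's x, y, z in units of 8 degrees (1.0 is 8 degrees), then the opening, from -1 (shut) to 1 (fully open), so that 0 is half open. In form: [[x, y, z, ax, ay, az, jaw], ...]. A call has 1 to 5 rows; each row shifts and turns the commanded pose from where the row before left it; what a row does not reach is not made up. A row lasts 1/10 s, in which the tool goes at most 50 mm and 8.59 degrees, less where a joint would pass 70% of its speed; a pose out of reach is approached as far as the arm can. A call is refused whole if a number of a shift passes 1 or a number of a turn 1, either way. A call with a gripper value outside its range is refused whole. The fingers move at their own pace and stop on an object; FORCE is the grip in N (left out, the last holds). Time passes only in rows, so rows that do not move let the fingers close. It gives the time, the measured TCP pose, the force, the opening and the grip force at its end, in the units of the state.
- manip.get_state(): the state, without advancing time (a new reading comes with each control period).
- manip.read_camera(name): name is "scene" or "side" or "wrist"; returns (picture, depth): 384x512x3 uint8, red, green, blue; 384x512 float32, m along the optical axis (not along the pixel's ray), 0 where there is no reading.
- manip.camera_model(name): a dict with "mtx" (3x3 intrinsics, pixels), "dist" ([k1, k2, p1, p2, k3] as OpenCV has them; the pictures are not rectified), "T" (4x4, takes a point from camera to world coordinates). Camera axes: x right, y down, z forward; pixel columns grow to the right and rows downward; lengths in m; the calibration is good to about 2 mm. A picture is of the moment at which its call begins: read the wrist's pose just before it. camera_model takes no time and is no camera call; for the wrist camera it gives the pose at the moment of the call.
- manip.job_done(): hands the job in; it is judged then, once.
The state is a dict: "time_s": time; "joint_pos": joint angles; "qd": joint speeds; "tau": joint torques, N m; "eef_pos": TCP position; "tcp_rot": TCP orientation; "wrist_force": force on the tool from outside, world axes, zero at the start; "ft_torque": the same for the moment, N m; "opening": finger opening in m; "grasp_force": force on a finger pad.
Only numpy, scipy, OpenCV 4.12 (cv2) and the standard library are available. Lean on these libraries where they do the work, as an engineer would, in place of code of your own. Each camera call takes 0.05 s, during which the arm holds its last target. There are 200 camera calls.

## Working session

There is one attempt and no reset: what is moved stays moved. The work goes in short steps, Python scripts to look and compute and a shell command to move; the robot and the scene stay as the last step left them, time stands still between calls to the robot, and variables do not carry over. Pictures are saved under pics/ and viewed, at most 10 in all, crops included, and the job is handed in when it is done.

```bash
mkdir -p pics; cat > h.py <<'E'
import numpy as np, cv2
from station import manip
def snap(n,f):
    m=manip.camera_model(n); p,d=manip.read_camera(n)
    cv2.imwrite(f'pics/{f}.png',p[:,:,::-1]); np.savez(f'{f}.npz',p=p,d=d,K=m['mtx'],D=m['dist'],T=m['T'])
def load(f): return np.load(f'{f}.npz')
def cloud(f):
    z=load(f); h,w=z['d'].shape
    u,v=np.meshgrid(np.arange(w),np.arange(h))
    q=cv2.undistortPoints(np.stack([u,v],-1).reshape(-1,1,2).astype(np.float64),np.array(z['K'],float),np.array(z['D'],float)).reshape(h,w,2)
    d=z['d'][...,None]; P=np.concatenate([q*d,d],-1)
    T=z['T']; return P@T[:3,:3].T+T[:3,3], z
E
python3 - <<'E'
from h import *
print(manip.get_state()['time_s'],manip.grip_depth)
for n in('scene','side','wrist'): snap(n,n+'0')
a=[cv2.imread(f'pics/{n}0.png') for n in('scene','side')]
for n in('scene','side'): print(n,manip.camera_model(n)['T'][:3,3])
E
```

```text
0.0 0.0187
scene [ 1.0901048  -0.03807721  0.90697224]
side [-0.0521973   0.7537508   0.71909035]
```

View pics/scene0.png

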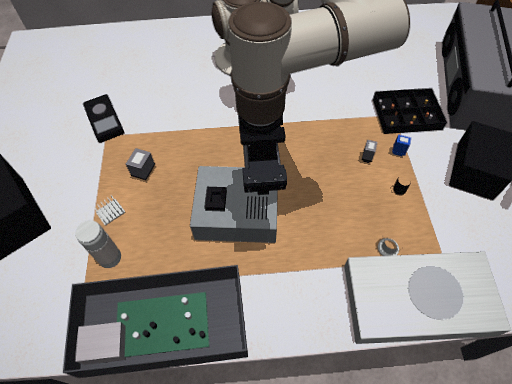

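View pics/side0.png

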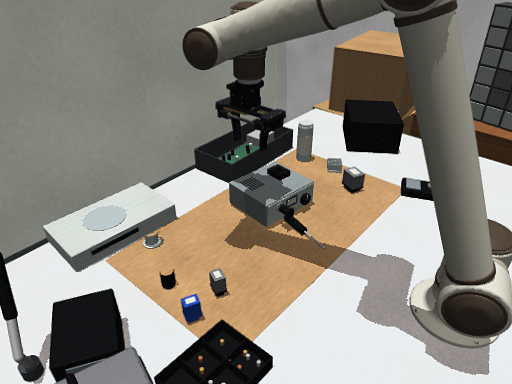

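The scene view shows the tester in the centre with its socket at about (215,198). The small relay is at (370,150), the blue look-alike at (402,145) and the big relay at (140,163). In the side view the small relay is at (218,280), and the knob at (285,210) has the screwdriver in front of it.

```bash
python3 - <<'E'
from h import *
for f,(u,v) in (('scene0',(370,148)),('side0',(218,278))):
    P,z=cloud(f)
    print(f,'pixel',P[v,u].round(4))
    c=P[v-25:v+26,u-22:u+18].reshape(-1,3); t=c[(c[:,2]>.052)&(c[:,2]<.068)]
    t=t[np.linalg.norm(t[:,:2]-P[v,u][:2],axis=1)<.035]
    print(len(t),np.median(t[:,2]),t.min(0),t.max(0),cv2.minAreaRect((t[:,:2]*1000).astype(np.float32)))
for f in('scene0','side0'):
    P,z=cloud(f); 
    m=(P[...,2]>.080)&(P[...,2]<.090)&(abs(P[...,1]+.05)<.25)&(P[...,0]>.4)&(P[...,0]<.9)
    n,l,s,c=cv2.connectedComponentsWithStats(m.astype(np.uint8)); k=1+s[1:,4].argmax(); t=P[l==k]
    print(f,'top',np.median(t[:,2]),s[k],cv2.minAreaRect((t[:,:2]*1000).astype(np.float32)))
    m=(P[...,2]>.097)&(P[...,2]<.110)
    n,l,s,c=cv2.connectedComponentsWithStats(m.astype(np.uint8))
    for k in range(1,n):
        if s[k,4]>60:
            t=P[l==k]; print(' blk',s[k],np.median(t[:,2]),cv2.minAreaRect((t[:,:2]*1000).astype(np.float32)))
a=cv2.imread('pics/scene0.png'); b=cv2.imread('pics/side0.png')
r=lambda i,x,y,w,h:cv2.resize(i[y:y+h,x:x+w],(400,300),interpolation=cv2.INTER_CUBIC)
cv2.imwrite('pics/m1.png',np.vstack([np.hstack([r(a,180,150,120,90),r(a,340,120,80,60)]),np.hstack([r(b,225,155,112,84),r(b,170,255,80,60)])]))
E
```

```text
scene0 pixel [0.4628 0.306  0.0594]
118 0.059747125607340634 [0.43403285 0.29151834 0.0521179 ] [0.47514886 0.32674252 0.06383307] ((453.7091369628906, 310.4827575683594), (25.57716178894043, 39.038978576660156), 67.10174560546875)
side0 pixel [0.4409 0.3179 0.0598]
174 0.060245331572153116 [0.42904649 0.29397474 0.05200524] [0.4716468  0.33070628 0.06412724] ((451.153076171875, 311.6120300292969), (28.668827056884766, 38.208614349365234), 68.6639404296875)
scene0 top 0.08492339192905296 [ 190  166   88   65 3820] ((592.0242309570312, -58.20716094970703), (200.14498901367188, 174.7576904296875), 82.75321960449219)
 blk [451  16  61  96 388] 0.10300423319143776 ((197.34091186523438, 635.1177978515625), (415.80975341796875, 124.16182708740234), 2.811335563659668)
 blk [ 463  121   49   60 2049] 0.09985605842404488 ((521.4215698242188, 598.2310180664062), (117.97183227539062, 162.55023193359375), 61.71638107299805)
 blk [204 187  22  22 358] 0.10259704934487174 ((602.4862670898438, -104.807861328125), (46.30416488647461, 57.97407913208008), 82.85845184326172)
 blk [  0 191  34  40 168] 
[... 929 characters left out ...]
60.7300109863281, -1212.4376220703125), (25.922542572021484, 195.92906188964844), 78.0386734008789)
 blk [349 124  54   9 170] 0.10316492477929229 ((512.174560546875, -587.7118530273438), (198.38650512695312, 34.023773193359375), 28.614614486694336)
 blk [267 164  23  14 170] 0.1038098383573387 ((599.2568969726562, -101.89553833007812), (52.558815002441406, 58.213993072509766), 85.40419006347656)
 blk [  49  288   70   81 4234] 0.10041198070990764 ((518.2974243164062, 600.8771362304688), (120.94931030273438, 163.001708984375), 60.84569549560547)
 blk [ 10 336  11  15 102] 0.10368929136760785 ((569.2783813476562, 710.0596923828125), (17.357288360595703, 23.48996925354004), 58.128623962402344)
```

View pics/m1.png

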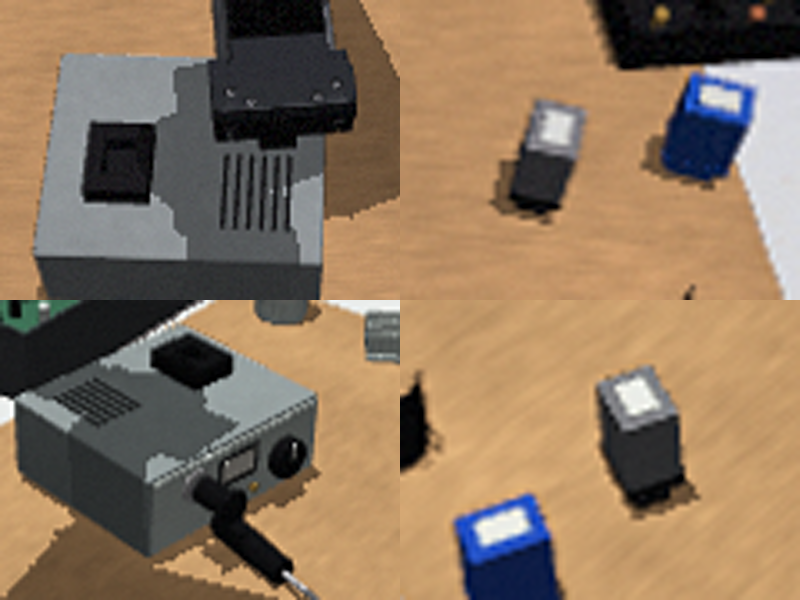

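The crops show the relay's long axis running about -23° in world. The socket and tester are yawed about -7°, and the screwdriver handle lies under and in front of the knob.

```bash
python3 -c "
from h import *
print(manip.get_state()['tcp_rot'],manip.camera_model('wrist')['T'].round(3))"
python3 -m handwheel '[[-0.5,0.9,0,0,0,0,0.5],[-0.6,1,0,0,0,0,0.5],[-0.6,1,0,0,0,0,0.5],[-0.6,1,0,0,0,0,0.5],[-0.6,1,0,0,0,0,0.5]]' 15
python3 -m handwheel '[[-0.6,1,0,0,0,0,0.5],[-0.6,1,0,0,0,0,0.5],[-0.2,0.9,0,0,0,0,0.5],[0,0,0,0,0,0,0.5]]'
```

```text
[[-8.54611113e-05 -9.99998657e-01 -1.63693388e-03]
 [-9.99999992e-01  8.56167921e-05 -9.50352692e-05]
 [ 9.51752906e-05  1.63692574e-03 -9.99998656e-01]] [[-1.    -0.001 -0.002  0.624]
 [-0.002  0.96   0.281 -0.077]
 [ 0.002  0.281 -0.96   0.384]
 [ 0.     0.     0.     1.   ]]
time_s: 0.65
eef_pos: [0.5077, 0.1973, 0.2224]
tcp_rot: [[-0.0, -1.0, -0.0], [-1.0, 0.0, -0.0], [0.0, 0.0, -1.0]]
wrist_force: [0.6, 0.3, -0.7]
opening: 0.0656
grasp_force: 0.0
time_s: 1.05
eef_pos: [0.4518, 0.3157, 0.2223]
tcp_rot: [[0.005, -1.0, 0.0], [-1.0, -0.005, 0.001], [-0.001, -0.0, -1.0]]
wrist_force: [0.1, -0.2, -0.2]
opening: 0.0652
grasp_force: 0.0
```

```bash
python3 - <<'E'
from h import *
snap('wrist','w1'); P,z=cloud('w1')
m=(P[...,2]>.052)&(P[...,2]<.07)
n,l,s,c=cv2.connectedComponentsWithStats(m.astype(np.uint8))
for k in range(1,n):
    if s[k,4]>80: print(s[k],np.median(P[l==k][:,2]),z['p'][l==k].mean(0).round(),cv2.minAreaRect((P[l==k][:,:2]*1000).astype(np.float32)))
E
```

```text
[238 155  37  34 772] 0.06046135707997524 [123. 114. 110.] ((451.42034912109375, 310.5888977050781), (27.9605655670166, 35.89776611328125), 67.59271240234375)
[  0 184  11  50 267] 0.05451296685956247 [188. 189. 183.] ((765.2708129882812, 361.23199462890625), (65.88723754882812, 11.438031196594238), 77.07162475585938)
[250 227  32  30 632] 0.060090673878089945 [ 94. 135. 210.] ((439.10919189453125, 402.4002685546875), (36.47266387939453, 28.2219181060791), 67.14871978759766)
[170 313  21  11 143] 0.06060625584444773 [7. 7. 7.] ((555.1044921875, 515.487060546875), (28.366580963134766, 12.489436149597168), 5.281335830688477)
```

View pics/w1.png

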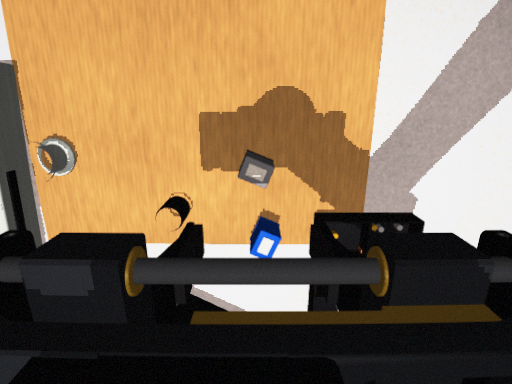

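The wrist view shows the grey relay at (256,170) and the blue look-alike at (265,240). The fit puts the relay at (0.4514, 0.3106) with yaw -22.4°.

```bash

python3 -m handwheel '[[0,-0.1,-0.5,0,0,-0.95,0.5],[0,0,-0.7,0,0,-0.95,0.5],[0,0,-0.8,0,0,-0.9,0.5],[0,0,-0.6,0,0,0,0.5],[0,0,0,0,0,0,0.5]]'
```

```text
time_s: 1.6
eef_pos: [0.4513, 0.3049, 0.115]
tcp_rot: [[-0.383, -0.924, -0.006], [-0.924, 0.383, -0.006], [0.008, 0.003, -1.0]]
wrist_force: [-0.6, 0.2, 0.8]
opening: 0.0655
grasp_force: 0.0
```

```bash

python3 -m handwheel '[[0,0.14,-0.4,0,0,0,0.5],[0,0,-0.6,0,0,0,0.5],[0,0,-0.6,0,0,0,0.5],[0,0,0,0,0,0,0.5]]'
```

```text
time_s: 2.0
eef_pos: [0.4522, 0.3118, 0.053]
tcp_rot: [[-0.382, -0.924, -0.003], [-0.924, 0.382, -0.004], [0.005, 0.002, -1.0]]
wrist_force: [0.1, 0.8, -0.7]
opening: 0.0654
grasp_force: 0.0
```

```bash

python3 -m handwheel '[[-0.02,-0.03,-0.4,0,0,0,0.5],[0,0,-0.35,0,0,0,0.5],[0,0,0,0,0,0,0.5],[0,0,0,0,0,0,-0.3],[0,0,0,0,0,0,-0.3]]' 15
python3 -m handwheel '[[0,0,0,0,0,0,-0.7],[0,0,0,0,0,0,-0.7],[0,0,0,0,0,0,-0.7],[0,0,0,0,0,0,-0.7]]'
```

```text
time_s: 2.5
eef_pos: [0.4531, 0.3132, 0.0262]
tcp_rot: [[-0.381, -0.925, 0.002], [-0.925, 0.381, 0.002], [-0.003, -0.001, -1.0]]
wrist_force: [-0.0, 0.3, 0.7]
opening: 0.0561
grasp_force: 0.0
time_s: 2.9
eef_pos: [0.4525, 0.3127, 0.0251]
tcp_rot: [[-0.381, -0.925, 0.001], [-0.925, 0.381, 0.0], [-0.001, -0.0, -1.0]]
wrist_force: [-1.4, -0.9, 3.5]
opening: 0.036
grasp_force: 15.0
```

```bash

python3 -m handwheel '[[0,0,0.5,0,0,0,-0.7],[0,0,0.9,0,0,0,-0.7],[0,0,1,0,0,0,-0.7],[0,0,1,0,0,0,-0.7],[0,-0.4,1,0,0,0,-0.7]]'
python3 -m handwheel '[[0.2,-0.6,0,0,0,0.3,-0.7],[0.3,-1,0,0,0,0.4,-0.7],[0.4,-1,0,0,0,0.4,-0.7],[0.4,-1,0,0,0,0.4,-0.7],[0.4,-1,0,0,0,0.4,-0.7]]'
python3 -m handwheel '[[0.4,-1,0,0,0,0,-0.7],[0.4,-1,0,0,0,0,-0.7],[0.4,-1,0,0,0,0,-0.7],[0.4,-1,0,0,0,0,-0.7],[0.3,-0.8,0,0,0,0,-0.7]]'
python3 -m handwheel '[[0.1,-0.5,0,0,0,0,-0.7],[0,0,0,0,0,0,-0.7],[0,0,0,0,0,0,-0.7]]'
python3 - <<'E'
from h import *
snap('wrist','w2'); P,z=cloud('w2')
m=(P[...,2]>.098)&(P[...,2]<.108)&(P[...,1]<0)
n,l,s,c=cv2.connectedComponentsWithStats(m.astype(np.uint8))
for k in range(1,n):
    if s[k,4]>80: print(s[k],np.median(P[l==k][:,2]),cv2.minAreaRect((P[l==k][:,:2]*1000).astype(np.float32)))
E
```

```text
time_s: 3.4
eef_pos: [0.4519, 0.2971, 0.2017]
tcp_rot: [[-0.38, -0.925, -0.0], [-0.925, 0.38, 0.0], [0.0, 0.0, -1.0]]
wrist_force: [0.4, -0.2, 0.4]
opening: 0.0359
grasp_force: 15.0
time_s: 3.9
eef_pos: [0.52, 0.1108, 0.2002]
tcp_rot: [[-0.123, -0.992, -0.001], [-0.992, 0.123, -0.0], [0.0, 0.001, -1.0]]
wrist_force: [0.5, 0.9, -1.6]
opening: 0.0357
grasp_force: 15.0
time_s: 4.4
eef_pos: [0.5963, -0.0817, 0.1998]
tcp_rot: [[-0.127, -0.992, -0.001], [-0.992, 0.127, 0.0], [0.0, 0.001, -1.0]]
wrist_force: [0.4, -0.4, -1.1]
opening: 0.0364
grasp_force: 15.0
time_s: 4.7
eef_pos: [0.5996, -0.0998, 0.1997]
tcp_rot: [[-0.127, -0.992, -0.002], [-0.992, 0.127, 0.0], [-0.0, 0.002, -1.0]]
wrist_force: [-0.7, 0.1, -0.8]
opening: 0.036
grasp_force: 15.0
[ 225  163   61   49 2142] 0.10341836079790484 ((599.204833984375, -105.13443756103516), (45.29014205932617, 56.057254791259766), 83.57764434814453)
```

View pics/w2.png

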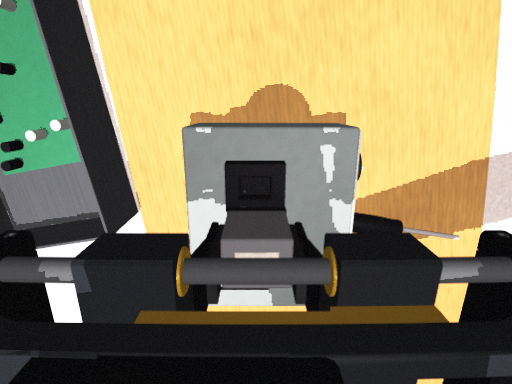

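The wrist view shows the held relay at about (257,240) between the fingers. The socket block spans (225–286, 162–211), with its hole at about (255,187). I'll measure both in the same frame.

```bash
cat > m.py <<'E'
from h import *
import sys
def meas(f,R,p):
    P,z=cloud(f)
    m=(P[...,2]>.098)&(P[...,2]<.108)&(np.linalg.norm(P[...,:2]-[.6,-.105],axis=-1)<.06)
    blk=P[m]; print('block rect',cv2.minAreaRect((blk[:,:2]*1000).astype(np.float32)))
    h=(P[...,2]>.080)&(P[...,2]<.095)&(np.linalg.norm(P[...,:2]-[.6,-.105],axis=-1)<.018)
    if h.sum()>10: print('hole',h.sum(),np.argwhere(h).min(0),np.argwhere(h).max(0),P[h].mean(0).round(4),cv2.minAreaRect((P[h][:,:2]*1000).astype(np.float32)))
    L=(P-p)@R  # tool frame
    r=(abs(L[...,0])<.03)&(abs(L[...,1])<.0225)&(L[...,2]<.03)&(L[...,2]>-.06)&(z['d']>0)
    l=L[r]; print('held n',len(l),l.min(0).round(4),l.max(0).round(4))
    # face points: vertical face
    for a in np.arange(-.04,.03,.006):
        q=l[(l[:,2]>a)&(l[:,2]<a+.006)]
        if len(q)>5: print(round(a,3),len(q),'x med',np.median(q[:,0]).round(4),'max',q[:,0].max().round(4),'y',np.percentile(q[:,1],[1,50,99]).round(4))
E
python3 - <<'E'
from m import *
s=manip.get_state(); print(s['eef_pos'])
meas('w2',np.array(s['tcp_rot']),np.array(s['eef_pos']))
E
```

```text
[ 0.59967719 -0.09916149  0.20001023]
block rect ((599.204833984375, -105.13443756103516), (45.29014205932617, 56.057254791259766), 83.57764434814453)
hole 535 [178 241] [196 269] [ 0.5997 -0.1021  0.0897] ((599.4796752929688, -102.4494857788086), (17.576372146606445, 27.633102416992188), 82.20732879638672)
held n 4682 [-0.0112 -0.0225 -0.06  ] [0.0177 0.0225 0.0108]
-0.04 1635 x med 0.0107 max 0.0175 y [-0.0214  0.0005  0.0211]
-0.034 596 x med 0.0166 max 0.0177 y [-0.0217  0.0005  0.0219]
-0.028 406 x med 0.0168 max 0.0175 y [-0.0223 -0.0015  0.0221]
-0.022 320 x med 0.0167 max 0.0176 y [-0.0222 -0.0008  0.022 ]
-0.016 286 x med 0.0164 max 0.0173 y [-0.0221 -0.0003  0.022 ]
-0.01 276 x med 0.0163 max 0.0173 y [-0.022  -0.0006  0.0222]
-0.004 241 x med 0.0164 max 0.017 y [-0.0219  0.0005  0.0218]
0.002 233 x med 0.0165 max 0.0172 y [-0.0173  0.0005  0.019 ]
0.008 75 x med 0.0166 max 0.0172 y [-0.0166  0.0005  0.0184]
```

```bash

python3 -m handwheel '[[0.01,-0.08,-0.4,0,0,0,-0.7],[0,0,-0.6,0,0,0,-0.7],[0,0,-0.5,0,0,0,-0.7],[0,0,0,0,0,0,-0.7],[0,0,0,0,0,0,-0.7]]'
python3 - <<'E'
from m import *
snap('wrist','w3')
s=manip.get_state(); print(s['eef_pos'],s['time_s'])
meas('w3',np.array(s['tcp_rot']),np.array(s['eef_pos']))
snap('scene','s3');snap('side','d3')
r=lambda f,x,y,w,h:cv2.resize(cv2.imread(f'pics/{f}.png')[y:y+h,x:x+w],(400,300),interpolation=cv2.INTER_CUBIC)
cv2.imwrite('pics/m3.png',np.vstack([np.hstack([r('s3',170,140,120,90),r('d3',240,135,80,60)]),np.hstack([r('w3',180,130,160,120),r('w3',216,170,80,60)])]))
E
```

```text
time_s: 5.25
eef_pos: [0.6008, -0.102, 0.141]
tcp_rot: [[-0.124, -0.992, 0.0], [-0.992, 0.124, -0.0], [0.0, -0.0, -1.0]]
wrist_force: [0.6, -0.0, -0.2]
opening: 0.0357
grasp_force: 15.0
[ 0.6013862  -0.1021001   0.14183792] 5.3
block rect ((598.373291015625, -111.82972717285156), (32.06175231933594, 56.1439208984375), 82.74371337890625)
hole 333 [199 239] [207 275] [ 0.5988 -0.107   0.0895] ((598.949462890625, -106.98809814453125), (7.531368255615234, 28.160720825195312), 83.58040618896484)
held n 4674 [-0.0121 -0.0225 -0.0599] [0.0174 0.0225 0.0117]
-0.04 1275 x med 0.0099 max 0.0169 y [-0.0215  0.0006  0.0213]
-0.034 934 x med 0.0144 max 0.0174 y [-0.0219  0.0016  0.0218]
-0.028 405 x med 0.0161 max 0.0169 y [-0.0222 -0.0014  0.0221]
-0.022 332 x med 0.0161 max 0.0169 y [-0.0222 -0.0005  0.0222]
-0.016 289 x med 0.0157 max 0.0167 y [-0.022  -0.0005  0.022 ]
-0.01 278 x med 0.0157 max 0.0162 y [-0.022  -0.0006  0.0222]
-0.004 252 x med 0.0157 max 0.0162 y [-0.0216  0.0012  0.0219]
0.002 228 x med 0.0158 max 0.0167 y [-0.0167  0.0006  0.0197]
0.008 91 x med 0.016 max 0.0165 y [-0.016   0.0012  0.0193]
```

View pics/m3.png

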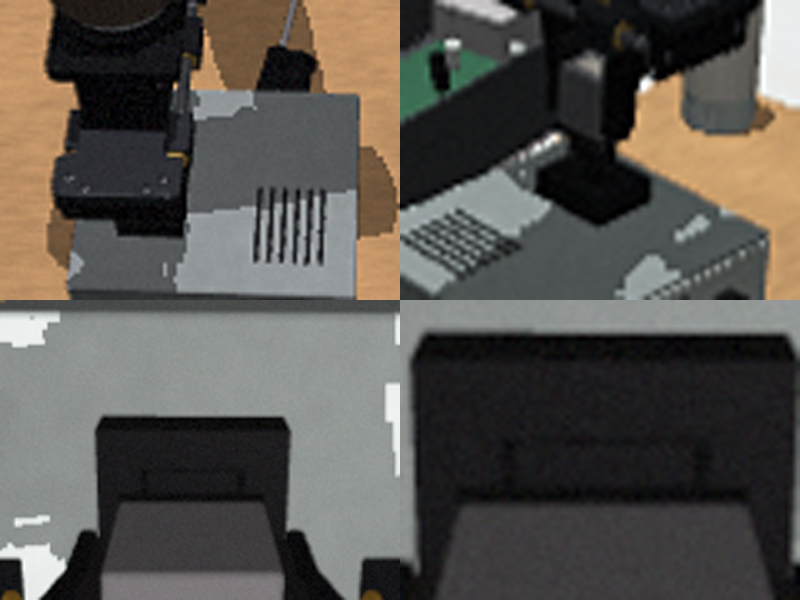

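The crop shows the relay foot just above the hole and laterally centred, with the hole's far edge visible in front of the case. The reported pose is noisy by about 1 mm, so I'll compare relay and block within each single image.

```bash
cat > rel.py <<'E'
from h import *
def rel(f,zt,yaw=-7.0):
    P,z=cloud(f); a=np.radians(yaw); u=P[...,:2]@[np.cos(a),np.sin(a)]; v=P[...,:2]@[-np.sin(a),np.cos(a)]
    near=np.linalg.norm(P[...,:2]-[.6,-.105],axis=-1)<.06
    m=near&(P[...,2]>.099)&(P[...,2]<.107)&(v<np.median(v[near&(P[...,2]>.099)&(P[...,2]<.107)])+.02)
    bu=np.percentile(u[m],[.5,99.5]); bv=np.percentile(v[m],[.5])[0]
    r=near&(P[...,2]>zt-.011)&(P[...,2]<zt-.002)&(P[...,2]>.112)
    ru=np.percentile(u[r],[.5,99.5]); rv=np.median(v[r])
    q=near&(P[...,2]>zt-.011)&(P[...,2]<zt+.02)&(P[...,2]>.112)&(abs(v-rv)<.003)&(abs(u-ru.mean())<.015)
    k=np.polyfit(u[q],v[q],1)[0]; kz=np.polyfit(P[...,2][q],v[q],1)[0]
    print(f,'blk u',bu.round(4),'v0',bv.round(4),'relay u',ru.round(4),'face v',rv.round(4),'yaw err deg',np.degrees(k).round(2),'tilt',np.degrees(kz).round(2))
    print('  relay-block du %.2f dv %.2f mm'%(1e3*(ru.mean()-bu.mean()),1e3*(rv+.014-bv-.023)))
E
python3 - <<'E'
from rel import *
rel('w2',.200); rel('w3',.1415)
for i in range(3): snap('wrist',f'w4{i}'); rel(f'w4{i}',.1415); print(manip.get_state()['eef_pos'])
E
```

```text
w2 blk u [0.5797 0.6352] v0 -0.0537 relay u [0.5882 0.6246] face v -0.0419 yaw err deg -0.16 tilt -0.0
  relay-block du -1.06 dv 2.80 mm
w3 blk u [0.5797 0.6354] v0 -0.0539 relay u [0.5897 0.6261] face v -0.0439 yaw err deg 0.06 tilt -0.07
  relay-block du 0.35 dv 0.93 mm
w40 blk u [0.5797 0.6353] v0 -0.0538 relay u [0.5905 0.6269] face v -0.0442 yaw err deg 0.05 tilt 0.06
  relay-block du 1.20 dv 0.56 mm
[ 0.60140409 -0.10245112  0.14207308]
w41 blk u [0.5798 0.6353] v0 -0.0539 relay u [0.5904 0.6267] face v -0.0444 yaw err deg -0.0 tilt 0.01
  relay-block du 0.97 dv 0.50 mm
[ 0.60120467 -0.10256486  0.14182873]
w42 blk u [0.5797 0.6354] v0 -0.0538 relay u [0.5902 0.6265] face v -0.0445 yaw err deg -0.02 tilt 0.04
  relay-block du 0.79 dv 0.34 mm
[ 0.60106353 -0.10265294  0.14160591]
```

```bash

python3 -m handwheel '[[-0.015,-0.01,0,0,0,0,-0.7],[0,0,0,0,0,0,-0.7],[0,0,0,0,0,0,-0.7],[0,0,0,0,0,0,-0.7],[0,0,0,0,0,0,-0.7]]'
python3 - <<'E'
from rel import *
for i in range(2): snap('wrist',f'w5{i}'); rel(f'w5{i}',.140); print(manip.get_state()['eef_pos'])
E
```

```text
time_s: 6.05
eef_pos: [0.6, -0.1033, 0.1405]
tcp_rot: [[-0.125, -0.992, -0.0], [-0.992, 0.125, -0.0], [0.0, 0.0, -1.0]]
wrist_force: [0.1, 0.2, -0.4]
opening: 0.0359
grasp_force: 15.0
w50 blk u [0.5796 0.6354] v0 -0.0539 relay u [0.589  0.6254] face v -0.0453 yaw err deg 0.04 tilt 0.06
  relay-block du -0.33 dv -0.43 mm
[ 0.59998356 -0.10321107  0.14050374]
w51 blk u [0.5796 0.6354] v0 -0.0538 relay u [0.589  0.6253] face v -0.0453 yaw err deg 0.01 tilt -0.0
  relay-block du -0.36 dv -0.43 mm
[ 0.59995459 -0.10319034  0.14047756]
```

```bash

python3 -m handwheel '[[0.01,0.01,-0.1,0,0,0,-0.7],[0,0,-0.1,0,0,0,-0.7],[0,0,0,0,0,0,-0.7],[0,0,0,0,0,0,-0.7],[0,0,0,0,0,0,-0.7]]'
python3 -m handwheel '[[0,0,-0.1,0,0,0,-0.7],[0,0,-0.1,0,0,0,-0.7],[0,0,-0.05,0,0,0,-0.7],[0,0,0,0,0,0,-0.7],[0,0,0,0,0,0,-0.7]]'
python3 - <<'E'
from rel import *
s=manip.get_state();z=s['eef_pos'][2];snap('wrist','w6');rel('w6',z+.004);print(s['eef_pos'],s['wrist_force'])
E
```

```text
time_s: 6.65
eef_pos: [0.6005, -0.1028, 0.1326]
tcp_rot: [[-0.125, -0.992, 0.0], [-0.992, 0.125, -0.0], [0.0, -0.0, -1.0]]
wrist_force: [-1.2, -0.2, -0.9]
opening: 0.0361
grasp_force: 15.0
time_s: 7.15
eef_pos: [0.6004, -0.1028, 0.1225]
tcp_rot: [[-0.125, -0.992, -0.0], [-0.992, 0.125, -0.0], [0.0, 0.0, -1.0]]
wrist_force: [0.6, -0.8, -1.4]
opening: 0.0359
grasp_force: 15.0
w6 blk u [0.5796 0.6354] v0 -0.0539 relay u [0.582  0.6324] face v -0.0446 yaw err deg 0.0 tilt -0.68
  relay-block du -0.31 dv 0.24 mm
[ 0.60041242 -0.10282376  0.12249428] [ 0.60533381 -0.78520535 -1.36782616]
```

No contact force with the foot about 5 mm below the block top, so it has entered the hole. I'll lower it the rest of the way.

```bash

python3 -m handwheel '[[0,0,-0.06,0,0,0,-0.7],[0,0,-0.06,0,0,0,-0.7],[0,0,-0.04,0,0,0,-0.7],[0,0,0,0,0,0,-0.7],[0,0,0,0,0,0,-0.7]]'
python3 -m handwheel '[[0,0,-0.03,0,0,0,-0.7],[0,0,-0.03,0,0,0,-0.7],[0,0,0,0,0,0,-0.7],[0,0,0,0,0,0,-0.7]]'
```

```text
time_s: 7.7
eef_pos: [0.6004, -0.1028, 0.1162]
tcp_rot: [[-0.125, -0.992, 0.0], [-0.992, 0.125, 0.0], [-0.0, -0.0, -1.0]]
wrist_force: [0.1, 0.5, 0.0]
opening: 0.0355
grasp_force: 15.0
time_s: 8.1
eef_pos: [0.6004, -0.1028, 0.116]
tcp_rot: [[-0.125, -0.992, 0.001], [-0.992, 0.125, -0.001], [0.001, -0.001, -1.0]]
wrist_force: [-3.9, 0.8, 8.7]
opening: 0.0358
grasp_force: 15.0
```

```bash

python3 -m handwheel '[[0,0,0,0,0,0,0.3],[0,0,0,0,0,0,0.3],[0,0,0,0,0,0,0.3],[0,0,0,0,0,0,0.3]]'
python3 -m handwheel '[[0,0,0.4,0,0,0,0.3],[0,0,0.7,0,0,0,0.3],[0,0,1,0,0,0,0.3],[0,0,0.4,0,0,0,0.3],[0,0,0,0,0,0,0.3]]'
python3 -m handwheel '[[0,0,0.8,0,0,0,0.3],[0,0,0.8,0,0,0,0.3],[0,0,0,0,0,0,0.3],[0,0,0,0,0,0,0.3]]'
python3 - <<'E'
from h import *
snap('wrist','w7'); P,z=cloud('w7')
for a,b in((.098,.108),(.143,.160)):
    m=(P[...,2]>a)&(P[...,2]<b)&(np.linalg.norm(P[...,:2]-[.6,-.105],axis=-1)<.05)
    print(m.sum(),np.median(P[m][:,2]),cv2.minAreaRect((P[m][:,:2]*1000).astype(np.float32)))
snap('scene','s7'); P,z=cloud('s7')
# knob & screwdriver in tester frame
a=np.radians(-7); u=(P[...,:2]-[.592,-.058])@[np.cos(a),np.sin(a)]; v=(P[...,:2]-[.592,-.058])@[-np.sin(a),np.cos(a)]
E
```

```text
time_s: 8.5
eef_pos: [0.6003, -0.1028, 0.1134]
tcp_rot: [[-0.125, -0.992, -0.0], [-0.992, 0.125, -0.0], [0.0, 0.0, -1.0]]
wrist_force: [0.1, -0.1, 0.2]
opening: 0.0545
grasp_force: 0.0
time_s: 9.0
eef_pos: [0.6021, -0.1029, 0.217]
tcp_rot: [[-0.125, -0.992, 0.007], [-0.992, 0.125, -0.0], [-0.001, -0.007, -1.0]]
wrist_force: [0.2, -0.4, -0.7]
opening: 0.0565
grasp_force: 0.0
time_s: 9.4
eef_pos: [0.6001, -0.1025, 0.2769]
tcp_rot: [[-0.126, -0.992, -0.001], [-0.992, 0.126, 0.001], [-0.001, 0.001, -1.0]]
wrist_force: [0.3, 0.4, -0.9]
opening: 0.0565
grasp_force: 0.0
780 0.10353240216747844 ((598.9671020507812, -104.49551391601562), (45.714881896972656, 55.770957946777344), 82.52608489990234)
942 0.1515364176228531 ((599.2228393554688, -104.83219909667969), (27.362167358398438, 35.51354217529297), 83.24949645996094)
```

View pics/w7.png

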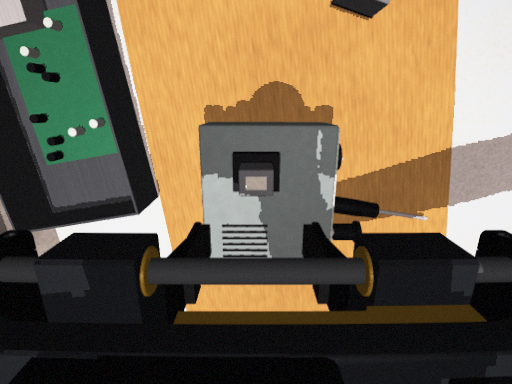

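The wrist view shows the relay seated at (256,182). Its top is 48 mm above the block and within 0.5 mm of centre. The knob is at about (348,231). I'll turn the tool -90° and hover over the knob.

```bash

python3 -m handwheel '[[-0.3,0.3,0,0,0,-0.94,0.3],[-0.5,0.5,0,0,0,-0.94,0.3],[-0.5,0.5,0,0,0,-0.94,0.3],[-0.5,0.5,0,0,0,-0.94,0.3],[-0.5,0.5,0,0,0,-0.94,0.3]]'
python3 -m handwheel '[[-0.4,0.3,0,0,0,-0.94,0.3],[-0.1,0.1,0,0,0,-0.94,0.3],[0,0,-0.4,0,0,-0.94,0.3],[0,0,-0.5,0,0,-0.94,0.3],[0,0,-0.5,0,0,-0.94,0.3]]'
python3 -m handwheel '[[0,0,-0.4,0,0,-0.92,0.3],[0,0,0,0,0,-0.92,0.3],[0,0,0,0,0,0,0.3],[0,0,0,0,0,0,0.3],[0,0,0,0,0,0,0.3]]'
python3 - <<'E'
from h import *
snap('wrist','w8'); P,z=cloud('w8')
a=np.radians(-7); u=(P[...,:2])@[np.cos(a),np.sin(a)]; v=(P[...,:2])@[-np.sin(a),np.cos(a)]
m=(P[...,2]>.062)&(P[...,2]<.079)&(np.linalg.norm(P[...,:2]-[.48,.005],axis=-1)<.045)
n,l,s,c=cv2.connectedComponentsWithStats(m.astype(np.uint8))
for k in range(1,n):
    if s[k,4]>30:
        t=l==k; print(s[k],P[t].mean(0).round(4),'z max',P[t][:,2].max(),'u',np.percentile(u[t],[1,99]).round(4),'v',np.percentile(v[t],[1,99]).round(4))
        for lo in np.arange(u[t].min(),u[t].max(),.005):
            b=t&(u>=lo)&(u<lo+.005); 
            if b.sum()>3: print('  u',lo.round(4),'v',v[b].min().round(4),v[b].max().round(4),'zmax',P[b][:,2].max().round(4))
E
```

```text
time_s: 10.0
eef_pos: [0.5068, -0.0103, 0.2758]
tcp_rot: [[-0.709, -0.705, -0.004], [-0.705, 0.709, -0.001], [0.003, 0.002, -1.0]]
wrist_force: [0.8, -0.2, 0.2]
opening: 0.0563
grasp_force: 0.0
time_s: 10.5
eef_pos: [0.4874, 0.0052, 0.2197]
tcp_rot: [[-0.992, -0.127, -0.002], [-0.127, 0.992, -0.0], [0.002, -0.0, -1.0]]
wrist_force: [0.1, 0.2, 0.3]
opening: 0.0567
grasp_force: 0.0
time_s: 11.0
eef_pos: [0.4884, 0.0052, 0.2056]
tcp_rot: [[-0.993, 0.122, -0.0], [0.122, 0.993, -0.0], [0.0, -0.0, -1.0]]
wrist_force: [0.0, 0.4, -0.3]
opening: 0.0567
grasp_force: 0.0
[ 224  163   62   44 1153] [0.4918 0.0046 0.0705] z max 0.07898703237341181 u [0.4629 0.5069] v [0.0321 0.0931]
  u 0.4628 v 0.05 0.081 zmax 0.0778
  u 0.4678 v 0.0511 0.0798 zmax 0.0772
  u 0.4728 v 0.0541 0.0768 zmax 0.0735
  u 0.4778 v 0.054 0.0769 zmax 0.0728
  u 0.4828 v 0.054 0.077 zmax 0.0742
  u 0.4878 v 0.054 0.0758 zmax 0.073
  u 0.4928 v 0.054 0.0759 zmax 0.073
  u 0.4978 v 0.0539 0.0759 zmax 0.0723
  u 0.5028 v 0.0295 0.0959 zmax 0.079
```

View pics/w8.png

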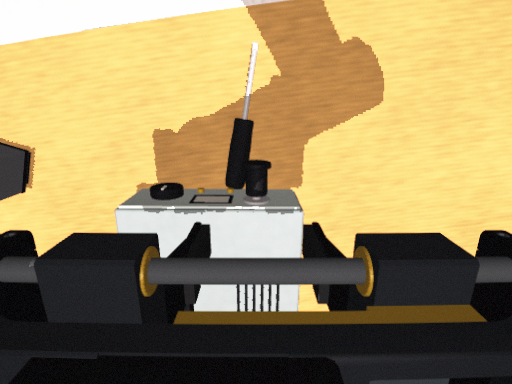

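The wrist view shows the knob at (257,180), with its flange facing the robot, and the screwdriver handle at (238,155) close by on the -y side. I'll check its clearance.

```bash
python3 - <<'E'
from h import *
P,z=cloud('w8')
a=np.radians(-7); u=(P[...,:2])@[np.cos(a),np.sin(a)]; v=(P[...,:2])@[-np.sin(a),np.cos(a)]
m=(P[...,2]>.006)&(P[...,2]<.055)&(u>.38)&(u<.503)&(v>.01)&(v<.12)
for lo in np.arange(.38,.5,.01):
    b=m&(u>=lo)&(u<lo+.01)
    if b.sum()>3: print(lo.round(3),b.sum(),'v',np.percentile(v[b],[2,98]).round(4),'zmax',np.percentile(P[b][:,2],98).round(4))
E
```

```text
0.38 46 v [0.0532 0.059 ] zmax 0.017
0.39 46 v [0.052  0.0578] zmax 0.0178
0.4 48 v [0.0506 0.0566] zmax 0.0174
0.41 56 v [0.041  0.0542] zmax 0.0221
0.42 175 v [0.0388 0.0613] zmax 0.0261
0.43 172 v [0.0374 0.06  ] zmax 0.0263
0.44 170 v [0.0349 0.0588] zmax 0.0268
0.45 184 v [0.0334 0.0576] zmax 0.0269
0.46 191 v [0.032 0.072] zmax 0.0537
0.47 126 v [0.0291 0.0491] zmax 0.0274
0.48 157 v [0.029  0.0514] zmax 0.027
0.49 150 v [0.0276 0.0512] zmax 0.0267
```

```bash

python3 -m handwheel '[[-0.02,0.02,-0.5,0,0,0,0.3],[0,0,-0.8,0,0,0,0.3],[0,0,-0.8,0,0,0,0.3],[0,0,-0.7,0,0,0,0.3],[0,0,0,0,0,0,0.3]]'
python3 -m handwheel '[[0,0,-0.5,0,0,0,0.3],[0,0,-0.4,0,0,0,0.3],[0,0,-0.2,0,0,0,0.3],[0,0,0,0,0,0,0.3],[0,0,0,0,0,0,0.3]]'
```

```text
time_s: 11.55
eef_pos: [0.4849, 0.0053, 0.0907]
tcp_rot: [[-0.992, 0.124, -0.008], [0.124, 0.992, -0.002], [0.007, -0.003, -1.0]]
wrist_force: [-0.8, -0.1, -0.7]
opening: 0.0567
grasp_force: 0.0
time_s: 12.05
eef_pos: [0.4885, 0.0063, 0.0509]
tcp_rot: [[-0.992, 0.123, 0.002], [0.123, 0.992, 0.0], [-0.002, 0.001, -1.0]]
wrist_force: [-0.3, 0.3, 0.1]
opening: 0.0566
grasp_force: 0.0
```

```bash

python3 -m handwheel '[[0,0,-0.15,0,0,0,0.3],[0,0,0,0,0,0,0.3],[0,0,0,0,0,0,-0.9],[0,0,0,0,0,0,-0.9],[0,0,0,0,0,0,-0.9]]' 25
python3 -m handwheel '[[0,0,0,0,0,0,-0.9],[0,0,0,0,0,0,-0.9],[0,0,0,0,0,0,-0.9],[0,0,0,0,0,0,-0.9]]'
```

```text
time_s: 12.55
eef_pos: [0.4877, 0.0061, 0.0439]
tcp_rot: [[-0.992, 0.124, 0.0], [0.124, 0.992, 0.0], [-0.0, 0.0, -1.0]]
wrist_force: [0.1, 0.3, -0.0]
opening: 0.04
grasp_force: 0.0
time_s: 12.95
eef_pos: [0.4874, 0.0053, 0.0438]
tcp_rot: [[-0.992, 0.124, -0.001], [0.124, 0.992, -0.001], [0.001, -0.001, -1.0]]
wrist_force: [1.3, -5.9, -0.0]
opening: 0.0233
grasp_force: 25.0
```

```bash

python3 -m handwheel '[[-0.1,0.01,0,0,0,0,-0.9],[-0.1,0.01,0,0,0,0,-0.9],[-0.1,0.015,0,0,0,0,-0.9],[-0.05,0.005,0,0,0,0,-0.9],[0,0,0,0,0,0,-0.9]]'
python3 -m handwheel '[[0,0,0,0,0,0,-0.9],[0,0,0,0,0,0,-0.9]]'
```

```text
time_s: 13.45
eef_pos: [0.4749, 0.007, 0.0439]
tcp_rot: [[-0.992, 0.123, 0.003], [0.123, 0.992, -0.0], [-0.003, -0.0, -1.0]]
wrist_force: [5.2, -8.1, -5.0]
opening: 0.0236
grasp_force: 25.0
time_s: 13.65
eef_pos: [0.4751, 0.007, 0.0439]
tcp_rot: [[-0.992, 0.124, 0.003], [0.124, 0.992, -0.001], [-0.003, -0.0, -1.0]]
wrist_force: [5.6, -7.6, -4.0]
opening: 0.0232
grasp_force: 25.0
```

```bash

python3 -m handwheel '[[-0.05,0.01,0,0,0,0,-0.9],[-0.03,0,0,0,0,0,-0.9],[0,0,0,0,0,0,-0.9],[0,0,0,0,0,0,-0.9],[0,0,0,0,0,0,-0.9]]'
python3 -m handwheel '[[-0.02,0,0,0,0,0,-0.9],[0,0,0,0,0,0,-0.9],[0,0,0,0,0,0,-0.9]]'
```

```text
time_s: 14.15
eef_pos: [0.4725, 0.0073, 0.0439]
tcp_rot: [[-0.992, 0.123, 0.004], [0.123, 0.992, -0.0], [-0.004, 0.0, -1.0]]
wrist_force: [6.7, -9.4, -5.1]
opening: 0.0229
grasp_force: 25.0
time_s: 14.45
eef_pos: [0.4725, 0.0074, 0.0439]
tcp_rot: [[-0.992, 0.123, 0.005], [0.123, 0.992, -0.0], [-0.005, 0.0, -1.0]]
wrist_force: [8.8, -10.9, -7.8]
opening: 0.0235
grasp_force: 25.0
```

It has reached the stop: force rises with no further travel. I'll hold it and check the flange position and the relay.

```bash

python3 -m handwheel '[[0,0,0,0,0,0,-0.9],[0,0,0,0,0,0,-0.9],[0,0,0,0,0,0,-0.9],[0,0,0,0,0,0,-0.9],[0,0,0,0,0,0,-0.9]]'
cat > fl.py <<'E'
from h import *
def fl(f):
    P,z=cloud(f); a=np.radians(-7); u=(P[...,:2])@[np.cos(a),np.sin(a)]; v=(P[...,:2])@[-np.sin(a),np.cos(a)]
    m=(P[...,2]>.045)&(P[...,2]<.079)&(abs(v-.0655)<.012)&(u>.43)&(u<.499)
    print(f,'flange front u',m.sum(),np.percentile(u[m],[1,5]).round(4))
def relay(f):
    P,z=cloud(f)
    for lo,hi in((.098,.108),(.143,.160)):
        m=(P[...,2]>lo)&(P[...,2]<hi)&(np.linalg.norm(P[...,:2]-[.6,-.105],axis=-1)<.05)
        if m.sum()>20: print(f,m.sum(),np.median(P[m][:,2]),cv2.minAreaRect((P[m][:,:2]*1000).astype(np.float32)))
E
python3 - <<'E'
from fl import *
snap('wrist','w9'); fl('w8'); fl('w9'); snap('scene','s9'); relay('s9')
E
```

```text
time_s: 14.95
eef_pos: [0.4725, 0.0074, 0.0439]
tcp_rot: [[-0.992, 0.123, 0.005], [0.123, 0.992, -0.0], [-0.005, 0.0, -1.0]]
wrist_force: [9.6, -10.4, -8.0]
opening: 0.023
grasp_force: 25.0
w8 flange front u 798 [0.4628 0.463 ]
w9 flange front u 2451 [0.4471 0.4474]
s9 209 0.10292384700132418 ((602.0479736328125, -104.75203704833984), (46.459808349609375, 57.07117462158203), 82.71125030517578)
s9 195 0.1506704041912934 ((602.3137817382812, -104.58219909667969), (27.8232364654541, 37.765052795410156), 82.59324645996094)
```

The knob is out about 15 mm and was held for over 1 s with the relay seated. I'll ease it back, release and retreat.

```bash

python3 -m handwheel '[[0.1,-0.012,0,0,0,0,-0.9],[0.1,-0.012,0,0,0,0,-0.9],[0.1,-0.012,0,0,0,0,-0.9],[0.05,-0.006,0,0,0,0,-0.9],[0,0,0,0,0,0,-0.9]]'
python3 -m handwheel '[[0,0,0,0,0,0,0.3],[0,0,0,0,0,0,0.3],[0,0,0,0,0,0,0.3],[0,0,0,0,0,0,0.3],[0,0,0,0,0,0,0.3]]'
python3 -m handwheel '[[0,0,0.4,0,0,0,0.3],[0,0,0.8,0,0,0,0.3],[0,0,1,0,0,0,0.3],[0,0,1,0,0,0,0.3],[0,0,0.8,0,0,0,0.3]]'
python3 -m handwheel '[[0,0,0,0,0,0,0.3],[0,0,0,0,0,0,0.3],[0,0,0,0,0,0,0.3],[0,0,0,0,0,0,0.3]]'
python3 - <<'E'
from fl import *
snap('wrist','w10'); fl('w10'); snap('scene','s10'); relay('s10')
E
```

```text
time_s: 15.55
eef_pos: [0.4844, 0.0057, 0.0438]
tcp_rot: [[-0.992, 0.124, 0.001], [0.124, 0.992, -0.001], [-0.001, -0.001, -1.0]]
wrist_force: [2.8, -5.1, -0.5]
opening: 0.0232
grasp_force: 25.0
time_s: 16.05
eef_pos: [0.4836, 0.0066, 0.0438]
tcp_rot: [[-0.992, 0.124, 0.0], [0.124, 0.992, 0.0], [-0.0, 0.0, -1.0]]
wrist_force: [-0.1, -0.2, 0.4]
opening: 0.0536
grasp_force: 0.0
time_s: 16.55
eef_pos: [0.4838, 0.0065, 0.2063]
tcp_rot: [[-0.992, 0.124, 0.002], [0.124, 0.992, 0.001], [-0.002, 0.001, -1.0]]
wrist_force: [0.2, 0.6, -0.5]
opening: 0.0563
grasp_force: 0.0
time_s: 16.95
eef_pos: [0.4827, 0.0062, 0.2023]
tcp_rot: [[-0.992, 0.124, -0.003], [0.124, 0.992, -0.001], [0.003, -0.001, -1.0]]
wrist_force: [0.9, -0.7, 0.1]
opening: 0.0568
grasp_force: 0.0
w10 flange front u 813 [0.4627 0.4629]
s10 205 0.10281717041245497 ((602.0966796875, -104.68336486816406), (46.52786636352539, 59.066986083984375), 82.5741958618164)
s10 194 0.1504976893650879 ((602.2048950195312, -104.70707702636719), (27.991657257080078, 37.7268180847168), 83.4546890258789)
```

View pics/s10.png

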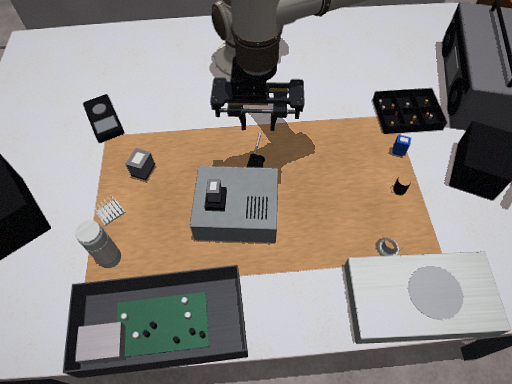

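The scene shows the relay seated at (214,193), every bystander where it was, the knob back at rest and the gripper clear.

```bash
python3 -c "
from station import manip
print(manip.job_done())"
```

```text
the job is handed in; nothing more can be done
None
```

The small relay is seated in the socket and released, the knob was pulled to its stop, held for over a second and returned to rest, and the job is handed in at about 17 s of the 51 s allowed; the hand-in gave no verdict.

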